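# Pin the silver cuff's clasp and show it to the inspection camera

### The arm

A 6-joint arm with a two-finger parallel gripper is mounted at the origin on the work surface. World frame = base frame: x ahead of the robot, y to its left, z up, the work surface at z = 0. Lengths are in m, angles in rad, forces in N, time in s.
With the tool pointing down it reaches from about 0.3 to 0.875 m from the base axis. Payload 6.4 kg.
Tool frame: the origin (TCP) lies midway between the tips of the shut fingers; the grasp point (between the pads) lies 19 mm behind it; z points along the fingers, y is the line along which they close (so a half turn about z gives the same grasp; the last joint's range is limited). The gripper opens to 85 mm and grips with 20 to 120 N. Pads are 22 mm wide; open, the fingers measure 114 mm over their backs; the gripper's body (76 mm by 85 mm) begins 54 mm behind the grasp point. The pads swing forward as they close: fully open they stand 13 mm farther back than shut.
Start: joints at [1.114, 0.181, 1.607, -0, 1.354, -0.206], TCP at [0.143, 0.557, 0.21] pointing down, gripper open.
Joint ranges: [-2.99, 2.99], [-0.89, 2.07], [0.3, 2.58], [-1.14, 4.28], [0, 2.63], [-3.12, 3.12]. Speed limits (rad/s): [2.57, 2.57, 3.01, 3.14, 3.14, 3.14].

### API

Orientations are given as [roll, pitch, yaw] about the fixed x, y, z axes, in that order (R = Rz(yaw) Ry(pitch) Rx(roll)).
In Python, from workcell import sensors, vision, manip gives the robot as it stands.
- The arm moves only by the tool carry_out, never from a script. Its argument "rows" is a list of rows, each a list of 3 entries, a list of its own where there are three numbers: the shift along the tool's x, y, z in mm, then the turn about the tool's z in degrees, then the closure in counts, from 0 (fully open) to 255 (shut). In form: [[[dx, dy, dz], twist, fingers], ...]. A call has 1 to 20 rows; each row is the pose to reach, as a shift and turn from the pose commanded when the call began, along the tool's axes at that moment; what a row does not reach only later rows make up. A row lasts 1/12 s, in which the tool goes at most 41.7 mm and 7.16 degrees, less where a joint would pass 70% of its speed; a pose out of reach is approached as far as the arm can. A call with a gripper value outside its range is refused whole. The fingers move at their own pace and stop on an object; "force" is the grip in N (left out, the last holds). Time passes only in rows, so rows that repeat a pose let the fingers close. It gives the time, the measured TCP pose, the force, the opening and the grip force at its end, in the units of the state.
- sensors.get_state(): the state, without advancing time (a new reading comes with each control period).
- vision.capture(name): name is "side" or "top" or "wrist"; returns a dict with "img" (420x560x3 uint8, red, green, blue), "intrinsics" (3x3 intrinsics, pixels), "extrinsics" (4x4, takes a point from camera to world coordinates). Camera axes: x right, y down, z forward; pixel columns grow to the right and rows downward; lengths in m; the calibration is good to about 2 mm. A picture is of the moment at which its call begins. There is no depth.
- manip.sign_off(): hands the job in; it is judged then, once.
The state is a dict: "t": time; "q": joint angles; "qd": joint speeds; "joint_torque": joint torques, N m; "position": TCP position; "orientation": TCP orientation; "ft_force": force on the tool from outside, world axes, zero at the start; "torque": the same for the moment, N m; "opening": finger opening in m; "grasp_force": force on a finger pad.
Only numpy, scipy, OpenCV 4.12 (cv2) and the standard library are available. Lean on these libraries where they do the work, as an engineer would, in place of code of your own. Each camera call takes 0.05 s, during which the arm holds its last target. There are 200 camera calls.

### The job

The hinged silver cuff standing on the steel bench block still lacks its clasp pin: take the headed pin from the wooden punch block and push it down through the clasp's three knuckles until its collar sits on the top one. Then take the cuff by its two long sides, lift it, and hold it up in front of the inspection camera: upright, pin knob on top, the clasp facing straight into the lens, centred on it and about 100 mm away from it. Finish while holding it still there in the air, and leave the camera and the other tools where they are.

Things in the scene. Friction and masses are not known exactly. Their poses are not given: they have to be found in the camera images.
- cuff: Hinged silver cuff bracelet, closed, standing on edge on the bench block: oval band 40 mm tall, 70 mm long, 54 mm wide outside, wall 3 mm, about 0.2 kg. Its long sides are flat for their middle 16 mm: grip there from above, fingers closing along y, which also keeps it shut. Origin: centre of the oval at its lower edge; z up; x along its length towards the clasp; y across.
- cuff_leaf (a joint): Opening of the cuff's hinge (a slim tube at x = -37 mm, the end away from the clasp), in rad: 0 closed (its start, a hard stop, clasp holes aligned), 1.4 wide open. Stiff enough (0.05 N m) to stay as it is left. The half at -y swings.
- clasp_mouth (a point): Centre of the upper mouth of the clasp's hole, 40 mm in x and 40 mm in z from the cuff's origin, level with its upper edge; axes as the cuff's. The clasp is three upright knuckles in line (14 mm outside, 8 mm hole, 13 mm tall each), together 40 mm: top and bottom are the fork of one half, the middle is the lug of the other.
- clasp_face (a point): Point on the outside of the clasp's middle knuckle at half the cuff's height (47 mm in x, 20 mm in z from the cuff's origin): what is to be shown to the lens.
- pin: Silver clasp pin, 25 g, upright in a hole of the punch block, collar on the block's top. Tapered tip (2.4 to 6 mm over 4.5 mm), 6 mm shank, 38 mm in all up to a round collar 14 mm across and 3 mm thick, then a knob 10 mm across, 14 mm tall, to grip. Origin at the tip, z up. The only piece in the block with a collar; stands 17 mm above it, the punches 40 mm.
- pin_collar (a point): Centre of the underside of the pin's collar, 38 mm above the tip. With the pin home it lies at clasp_mouth. In the clasp the pin drops freely until some 4 to 6 mm from home, where a spring ball in the bottom knuckle catches it; it must be pushed the rest (2 to 4 N) and then stays.
- pin_tip (a point): The pin's lower end, on its axis.
- punch_block: Dark wooden punch block, fixed, 140 mm along its x, 50 mm along y, 48 mm tall, with three 8 mm holes 41 mm deep, 45 mm apart along x, the middle one at its centre. Origin at the centre of its underside. Holds the pin and two punches, in any order; grip the pin with the fingers closing along the block's y.
- bench_block: Square steel bench block, fixed, 90 x 90 mm, 18 mm tall, on which the cuff stands. Origin at the centre of its underside.
- camera: Inspection camera on a stand, fixed, not to be touched: white base 150 x 130 x 12 mm, its front edge 4 mm before the origin; origin on the bench straight below the lens; steel pillar 18 mm thick, 240 mm tall, 106 mm behind the origin (+x), and on it the head with camera and lens, set at some height. It looks along its own -x, roughly towards the robot.
- lens (a point): Centre of the front of the lens (and of its white ring light, 62 mm across), straight above the stand's origin, 180 to 225 mm above the bench. Axes as the stand's: it looks level along its -x. Shown well: clasp_face at x = -100 mm, y = 0, z = 0 in this frame, the cuff upright with its x axis along the lens's +x.
- doming_punch: Bystander: steel punch with a 15 mm ball on top, standing in the punch block, 40 mm above it.
- chasing_punch: Bystander: plain dark square steel punch, standing in the punch block, 41 mm above it.
- ring_clamp: Bystander: wooden ring clamp lying on the bench, 140 x 29 x 23 mm.
- pliers: Bystander: pliers lying on the bench, 155 x 57 mm, 14 mm high.
- ring_mandrel: Bystander: tapered steel ring mandrel lying on the bench, 300 mm long, 25 mm thick.
- mallet: Bystander: rawhide mallet lying on the bench, 290 mm long, head 90 x 48 mm.

How it is judged:
On the way:
1. the pin is pushed home through the clasp of the closed cuff: its collar within 2 mm of the top knuckle (z of pin_collar in the frame of clasp_mouth between -0.003 and 0.002 m and x of pin_collar in the frame of clasp_mouth between -0.003 and 0.003 m and y of pin_collar in the frame of clasp_mouth between -0.003 and 0.003 m and angle between the z axis of pin and the z axis of cuff, either way round below 0.12 rad and value of joint cuff_leaf below 0.06 rad), for 0.2 s.
At the end, for the whole second after the job is handed in: Pin home (collar within 2 mm of the top knuckle, cuff closed); fingers hold the cuff still in the air, clear of the camera, clasp face 80 to 120 mm before the lens, within 15 mm of its axis sideways and in height, facing it within 0.2 rad, cuff upright within 0.17 rad (all of step 1 and x of clasp_face in the frame of lens between -0.12 and -0.08 m and y of clasp_face in the frame of lens between -0.015 and 0.015 m and z of clasp_face in the frame of lens between -0.015 and 0.015 m and angle between the x axis of cuff and the x axis of lens, either way round below 0.2 rad and x of lens in the frame of cuff above 0.05 m and angle between cuff's own z axis and vertical below 0.17 rad and height (world z) of cuff above 0.12 m and contact force between the fingers and cuff above 1 N and contact force between cuff and camera below 0.2 N and linear speed of cuff below 0.03 m/s and angular speed of cuff below 0.3 rad/s); the arm keeps its last pose, push and grip.
It fails at once if the camera is touched with force or its head shifted by more than 10 mm (distance of lens from where it was at the start of the episode above 0.01 m or contact force between any of the arm, the fingers and camera above 5 N).
It fails at once if another tool is moved by more than 30 mm (distance of any of ring_clamp, pliers, ring_mandrel, mallet, doming_punch, chasing_punch from where it was at the start of the episode above 0.03 m).
It also fails if it takes over 54 s, if anything falls off the work surface, if the arm or the gripper's body presses on something with over 40 N, if the wrist force passes 120 N, or if a joint passes its speed limit or range.

## Working session

There is one attempt and no reset: what is moved stays moved. The work goes in short steps, Python scripts to look and compute and a tool call to move; the robot and the scene stay as the last step left them, time stands still between calls to the robot, and variables do not carry over. Pictures are saved under pics/ and viewed, at most 10 in all, crops included, and the job is handed in when it is done.

Besides the shell and the picture viewer there is one more tool, called after "Call:" as name([rows], argument=value, ...), one row to a line, values as JSON. carry_out: Moves the arm, as the interface text tells. Its arguments: {"type":"object","properties":{"rows":{"type":"array","items":{"type":"array"}},"force":{"type":"number"}},"required":["rows"]}

```bash
mkdir -p pics; cat > h.py <<'E'
import numpy as np, cv2
from workcell import sensors, vision, manip
def cap(n,f=None):
    c=vision.capture(n)
    if f: cv2.imwrite('pics/'+f,c['img'][:,:,::-1])
    return c
def ray(c,u,v,z):
    K=np.array(c['intrinsics']);E=np.array(c['extrinsics'])
    d=E[:3,:3]@np.linalg.solve(K,[u,v,1.]);o=E[:3,3]
    return o+d*(z-o[2])/d[2]
def proj(c,p):
    K=np.array(c['intrinsics']);E=np.array(c['extrinsics'])
    q=K@(E[:3,:3].T@(np.array(p)-E[:3,3]));return q[:2]/q[2]
E
python3 - <<'E'
from h import *
import pickle
print(sensors.get_state())
ims={}
for n in ['top','side','wrist']:
    ims[n]=cap(n,n+'0.png'); print(n,np.round(ims[n]['extrinsics'],3).tolist(),np.round(ims[n]['intrinsics'],1).tolist())
pickle.dump(ims,open('ims.pkl','wb'))
E
```

```text
{'t': 0.0, 'q': array([ 1.11369302e+00,  1.81556672e-01,  1.60803019e+00,  1.99868776e-05,
        1.35380157e+00, -2.06308022e-01]), 'qd': array([-4.50447978e-05, -4.27063340e-04, -1.70824262e-04, -1.72961074e-04,
       -8.11629131e-04,  1.35607540e-03]), 'joint_torque': array([ 1.98846792e-03, -4.44868541e+01, -3.51340520e+01,  7.35893445e-05,
        9.06465197e-03,  1.42925518e-05]), 'position': array([0.14241014, 0.556465  , 0.20926468]), 'orientation': array([-3.13983895e+00, -3.86958422e-04,  2.89079271e+00]), 'ft_force': array([ 0.21557604, -0.29272198,  0.75720166]), 'torque': array([-0.00847933,  0.03169231,  0.02351338]), 'grasp_force': 0.0, 'opening': 0.08541214844709329}
top [[0.015, -0.999, 0.033, 0.517], [-0.999, -0.016, -0.029, -0.078], [0.029, -0.032, -0.999, 1.296], [0.0, 0.0, 0.0, 1.0]] [[435.7, 0.0, 280.3], [0.0, 435.7, 209.5], [0.0, 0.0, 1.0]]
side [[0.94, -0.192, 0.283, 0.282], [-0.341, -0.56, 0.755, -0.877], [0.014, -0.806, -0.592, 0.749], [0.0, 0.0, 0.0, 1.0]] [[448.1, 0.0, 283.2], [0.0, 448.1, 206.8], [0.0, 0.0, 1.0]]
wrist [[0.248, 0.915, 0.317, 0.06], [0.969, -0.234, -0.083, 0.578], [-0.002, 0.328, -0.945, 0.373], [0.0, 0.0, 0.0, 1.0]] [[305.3, 0.0, 278.6], [0.0, 305.3, 205.2], [0.0, 0.0, 1.0]]
```

View pics/top0.png

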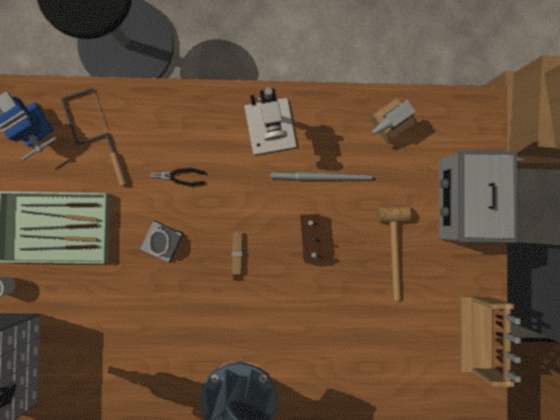

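View pics/side0.png

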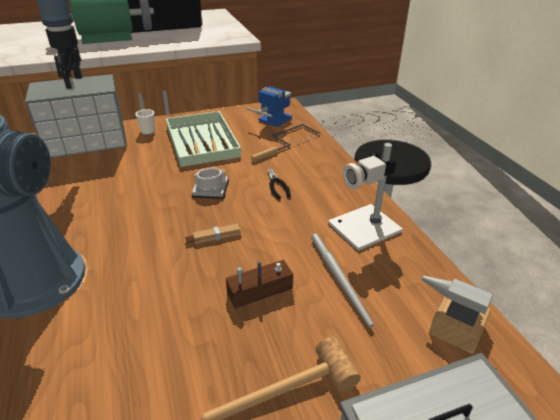

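The top view shows the bench block with the cuff at about (161,242), the punch block at (312,240) and the camera stand at (271,125). In the side view the pin is the right-hand piece, at (278,268). I'll enlarge these next.

```bash
python3 - <<'E'
import pickle
from h import *
ims=pickle.load(open('ims.pkl','rb'))
def crop(n,u,v,w,h,s): return cv2.resize(ims[n]['img'][v:v+h,u:u+w,::-1],None,fx=s,fy=s,interpolation=cv2.INTER_CUBIC)
# 4 tiles each 400x300
A=crop('top',130,216,64,48,6.25);B=crop('top',280,216,64,48,6.25);C=crop('top',232,84,80,60,5*1.0);D=crop('side',330,140,80,60,5)
cv2.imwrite('pics/c1.png',np.vstack([np.hstack([A,B]),np.hstack([C,D])]))
for n,u,v,z in [('top',161,242,.058),('top',312,223,.06),('top',312,240,.048),('top',271,125,.2)]: print(u,v,ray(ims[n],u,v,z).round(3))
E
```

```text
161 242 [0.46  0.221 0.058]
312 223 [ 0.52  -0.204  0.06 ]
312 240 [ 0.471 -0.206  0.048]
271 125 [ 0.766 -0.083  0.2  ]
```

View pics/c1.png

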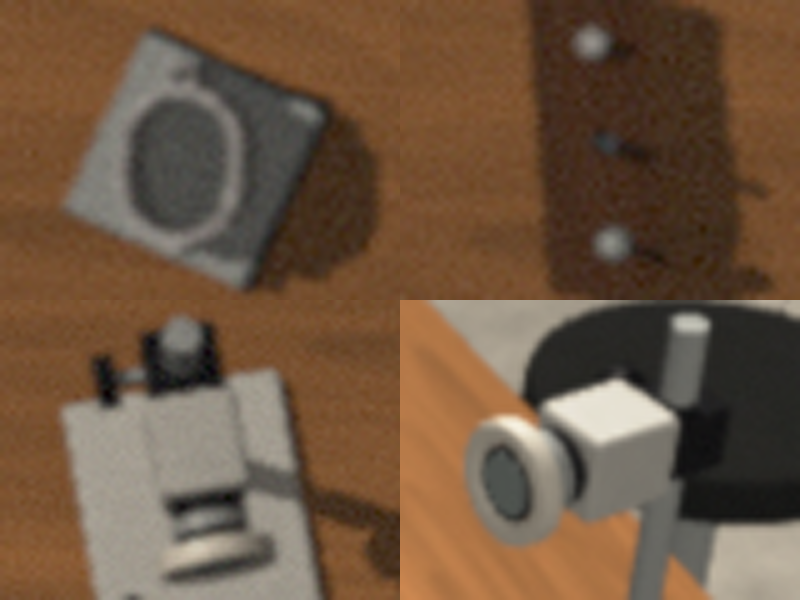

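The enlarged tiles show the cuff with its clasp towards +x, at about (160,227) in the full top image. The pin knob is at (310.6,222.7), the doming punch at (314,255), and the lens ring centre in the side view is at (351,176).

```bash
cat >> h.py <<'E'
def tool(target,yaw=None,s=None):
    "shift in tool axes (mm) and twist (deg) from the measured pose to a tool-down pose"
    from scipy.spatial.transform import Rotation as R
    s=s or sensors.get_state(); o=s['orientation']; M=R.from_euler('xyz',o).as_matrix()
    d=M.T@(np.array(target)-s['position'])*1e3
    tw=0 if yaw is None else -np.degrees((yaw-o[2]+np.pi)%(2*np.pi)-np.pi)
    return d.round(1),round(float(tw),2)
E
python3 - <<'E'
import pickle
from h import *
ims=pickle.load(open('ims.pkl','rb'));T=ims['top'];S=ims['side']
hsv=cv2.cvtColor(T['img'],cv2.COLOR_RGB2HSV)
m=((hsv[...,1]<60)&(hsv[...,2]>110)).astype(np.uint8);k=np.zeros_like(m);k[85:165,235:305]=1;m*=k
cs,_=cv2.findContours(m,0,2);c=max(cs,key=cv2.contourArea)
b=cv2.boxPoints(cv2.minAreaRect(c));P=np.array([ray(T,*p,.012) for p in b]);print(b.tolist(),P.round(4).tolist(),np.linalg.norm(np.diff(P,axis=0),axis=1))
for z in np.arange(.18,.23,.01): print(round(z,3),ray(S,351,176.4,z).round(4),ray(T,275.2,138,z+.028).round(4))
pin=ray(T,310.6,222.7,.062);dom=ray(T,313.9,254.9,.084);print(pin,dom,np.linalg.norm(pin-dom),np.arctan2(*(pin-dom)[[1,0]]))
print(ray(S,278,268,.062))
print(tool([*pin[:2]-[0,0],.21],np.pi+np.arctan2(*(pin-dom)[[1,0]])))
E
```

```text
[[243.9280242919922, 105.10399627685547], [286.8720397949219, 97.29598999023438], [295.78399658203125, 146.31198120117188], [252.83999633789062, 154.1199951171875]] [[0.8666, -0.0022, 0.012], [0.8929, -0.1293, 0.012], [0.7469, -0.1578, 0.012], [0.7211, -0.031, 0.012]] [0.1297783  0.148828   0.12937795]
0.18 [ 0.7476 -0.088   0.18  ] [ 0.7317 -0.0935  0.208 ]
0.19 [ 0.7394 -0.1019  0.19  ] [ 0.7297 -0.0934  0.218 ]
0.2 [ 0.7312 -0.1157  0.2   ] [ 0.7277 -0.0932  0.228 ]
0.21 [ 0.723  -0.1296  0.21  ] [ 0.7257 -0.0931  0.238 ]
0.22 [ 0.7148 -0.1435  0.22  ] [ 0.7237 -0.0929  0.248 ]
0.23 [ 0.7066 -0.1573  0.23  ] [ 0.7218 -0.0928  0.258 ]
[ 0.52086169 -0.19971253  0.062     ] [ 0.43142612 -0.20784525  0.084     ] 0.09246005417740137 0.09068447262772147
[ 0.52208063 -0.20867828  0.062     ]
(array([-5.543e+02, -6.387e+02,  2.000e-01]), -19.57)
```

Everything agrees with the given sizes: the base measures 130 x 149 mm, the stand's yaw is about 0.194 and the lens is at about (0.738,-0.094,0.184). I'm moving above the pin.

Call:
carry_out([
  [[-554, -639, 0], -19.6, 0],
  [[-554, -639, 0], -19.6, 0],
  [[-554, -639, 0], -19.6, 0],
  [[-554, -639, 0], -19.6, 0],
  [[-554, -639, 0], -19.6, 0],
  [[-554, -639, 0], -19.6, 0],
  [[-554, -639, 0], -19.6, 0],
  [[-554, -639, 0], -19.6, 0],
  [[-554, -639, 0], -19.6, 0],
  [[-554, -639, 0], -19.6, 0],
  [[-554, -639, 0], -19.6, 0],
  [[-554, -639, 0], -19.6, 0],
  [[-554, -639, 0], -19.6, 0],
  [[-554, -639, 0], -19.6, 0],
  [[-554, -639, 0], -19.6, 0],
  [[-554, -639, 0], -19.6, 0],
  [[-554, -639, 0], -19.6, 0],
  [[-554, -639, 0], -19.6, 0],
  [[-554, -639, 0], -19.6, 0],
  [[-554, -639, 0], -19.6, 0],
])

```text
t: 1.82
position: [0.5142, -0.1878, 0.2098]
orientation: [3.141, -0.0, -3.051]
ft_force: [1.3, 0.1, -0.2]
opening: 0.0855
grasp_force: 0.0
```

```bash
python3 - <<'E'
from h import *
s=sensors.get_state();print(s['t'],s['position'],s['orientation'])
w=cap('wrist','w1.png');np.save('w1.npy',w,allow_pickle=True)
for p in [[.521,-.2,.065],[.431,-.207,.088]]:print(proj(w,p))
E
```

```text
1.8167 [ 0.5142311  -0.1877937   0.20978661] [ 3.14121489e+00 -3.13415037e-04 -3.05087656e+00]
[266.20190937 191.13841961]
[265.15758875 100.45990949]
```

View pics/w1.png

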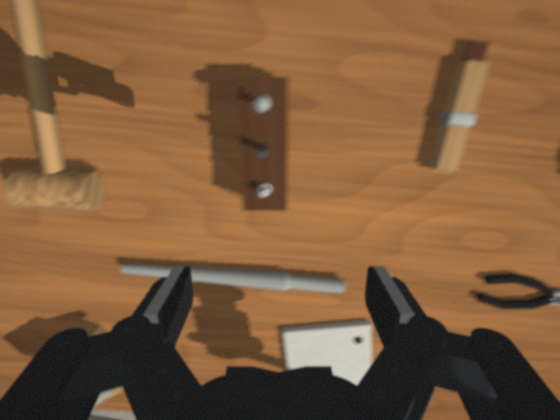

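The wrist view shows the pin knob at (265,190) where (266,191) was predicted, with the block aligned to the tool axes. I'll refine the knob position and compute the descent.

```bash
python3 - <<'E'
from h import *
w=np.load('w1.npy',allow_pickle=True).item();g=w['img'].astype(float)
hsv=cv2.cvtColor(w['img'],cv2.COLOR_RGB2HSV)
for (u,v,z) in [(265,190,.063),(262,103,.088)]:
    m=((hsv[v-14:v+15,u-14:u+15,1]<50)&(hsv[v-14:v+15,u-14:u+15,2]>100)).astype(np.uint8)
    n,l,st,ce=cv2.connectedComponentsWithStats(m);i=1+np.argmax(st[1:,4]);p=ce[i]+[u-14,v-14]
    print(p,st[i],ray(w,*p,z))
# block edges: dark mask
m=((hsv[...,2]<75)).astype(np.uint8);k=np.zeros_like(m);k[75:212,246:290]=1;m*=k
cs,_=cv2.findContours(m,0,2);r=cv2.minAreaRect(max(cs,key=cv2.contourArea));b=cv2.boxPoints(r);print(r,[ray(w,*p,.048).round(4).tolist() for p in b])
E
```

```text
[264.99375 189.9875 ] [  7   7  15  15 160] [ 0.52044875 -0.20140016  0.063     ]
[262.5387931  104.03017241] [  6   7  18  17 232] [ 0.43419581 -0.20908508  0.088     ]
((255.59510803222656, 144.95608520507812), (23.507965087890625, 8.9883394241333), 20.2248592376709) [[0.4778, -0.2285, 0.048], [0.4688, -0.2258, 0.048], [0.4751, -0.2021, 0.048], [0.4843, -0.2047, 0.048]]
```

```bash
python3 -c "
from h import *
s=sensors.get_state();print(s['position']);print(tool([.521,-.2012,.0525],np.pi+.09))"
```

```text
[ 0.51672645 -0.19460587  0.20929014]
(array([ -3.5,  -6.3, 156.8]), -0.15)
```

Call:
carry_out([
  [[-3.5, -6.5, 40], 0, 0],
  [[-3.5, -6.5, 60], 0, 0],
  [[-3.5, -6.5, 60], 0, 0],
  [[-3.5, -6.5, 60], 0, 0],
])

```text
t: 2.2
position: [0.5169, -0.1912, 0.149]
orientation: [3.139, -0.003, -3.05]
ft_force: [-0.6, -0.7, 0.6]
opening: 0.0854
grasp_force: 0.0
```

```bash
python3 - <<'E'
from h import *
w=cap('wrist','w2.png');s=sensors.get_state();print(s['t'],s['position'],np.linalg.norm(s['qd']));print(np.round(w['extrinsics'],3))
hsv=cv2.cvtColor(w['img'],cv2.COLOR_RGB2HSV)
u,v=proj(w,[.521,-.2012,.06]).astype(int);print(u,v)
a=hsv[v-30:v+31,u-30:u+31]
m=((a[...,1]<50)&(a[...,2]>100)).astype(np.uint8)
n,l,st,ce=cv2.connectedComponentsWithStats(m)
for i in range(1,n):
  if st[i,4]>60:
    p=ce[i]+[u-30,v-30];print(p,st[i],ray(w,*p,.058))
E
```

```text
2.25 [ 0.51810136 -0.19174686  0.1507901 ] 0.04034323068527364
[[-0.091  0.942  0.324  0.432]
 [ 0.996  0.085  0.031 -0.199]
 [ 0.002  0.325 -0.946  0.313]
 [ 0.     0.     0.     1.   ]]
266 206
[268.80295567 206.12807882] [ 25  21  16  19 203] [ 0.52088946 -0.19909484  0.058     ]
```

View pics/w2.png

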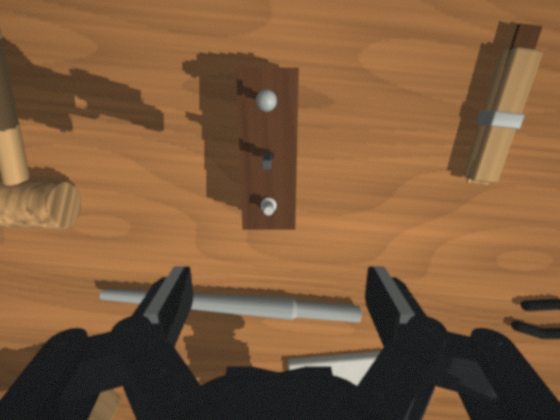

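The pin knob is at (269,206) and the fingers are open around the column near u=278, so the gripper is slightly off in y. I'll correct that and settle.

Call:
carry_out([
  [[-3, -8, 30], 0, 0],
  [[-3, -8, 50], 0, 0],
  [[-3, -8, 50], 0, 0],
  [[-3, -8, 50], 0, 0],
  [[-3, -8, 50], 0, 0],
])

```text
t: 2.67
position: [0.5231, -0.2, 0.1027]
orientation: [-3.139, 0.003, -3.05]
ft_force: [-0.4, 0.6, 0.2]
opening: 0.0854
grasp_force: 0.0
```

```bash
python3 - <<'E'
from h import *
w=cap('wrist','w3.png');s=sensors.get_state();print(s['t'],s['position'],np.linalg.norm(s['qd']))
hsv=cv2.cvtColor(w['img'],cv2.COLOR_RGB2HSV)
u,v=proj(w,[.521,-.2,.06]).astype(int);print(u,v)
a=hsv[v-30:v+31,u-30:u+31]
m=((a[...,1]<50)&(a[...,2]>100)).astype(np.uint8)
n,l,st,ce=cv2.connectedComponentsWithStats(m)
for i in range(1,n):
  if st[i,4]>60:
    p=ce[i]+[u-30,v-30];print(p,st[i],ray(w,*p,.058))
print(tool([.521,-.1995,.0525],np.pi+.09))
E
```

```text
2.7167 [ 0.52320956 -0.20016969  0.10283305] 0.007799523883509347
278 220
[279.70547945 219.08561644] [ 22  18  19  23 292] [ 0.52045514 -0.19929052  0.058     ]
(array([ 2.3,  1. , 50.3]), 0.11)
```

Call:
carry_out([
  [[2, 1, 25], 0, 0],
  [[2, 1, 45], 0, 0],
  [[2, 1, 50], 0, 0],
  [[2, 1, 50], 0, 0],
  [[2, 1, 50], 0, 255],
  [[2, 1, 50], 0, 255],
  [[2, 1, 50], 0, 255],
  [[2, 1, 50], 0, 255],
  [[2, 1, 50], 0, 255],
  [[2, 1, 50], 0, 255],
  [[2, 1, 50], 0, 255],
  [[2, 1, 50], 0, 255],
  [[2, 1, 50], 0, 255],
  [[2, 1, 50], 0, 255],
  [[2, 1, 50], 0, 255],
], force=40)

```text
t: 3.97
position: [0.5196, -0.1987, 0.0501]
orientation: [3.142, -0.0, -3.05]
ft_force: [0.6, -0.2, -0.2]
opening: -0.0001
grasp_force: 0.0
```

```bash
python3 -c "
from h import *
s=sensors.get_state();print(s)"
```

```text
{'t': 3.9667, 'q': array([-5.78678812e-01,  3.38135244e-01,  1.76963281e+00,  2.15243700e-05,
        1.03393645e+00, -2.24074171e+00]), 'qd': array([ 0.00278383, -0.00117047,  0.00194945, -0.00175094,  0.00054007,
        0.00142499]), 'joint_torque': array([ 4.24803857e-04, -4.61367774e+01, -2.89455986e+01, -4.71982185e-04,
        1.38804306e-03,  1.53544812e-05]), 'position': array([ 0.519591  , -0.19872235,  0.0501346 ]), 'orientation': array([ 3.14150870e+00, -7.61905938e-05, -3.05033709e+00]), 'ft_force': array([ 0.62733939, -0.16941618, -0.15792263]), 'torque': array([ 0.03714589, -0.00367386, -0.00097351]), 'grasp_force': 0.0, 'opening': -8.003500907647566e-05}
```

The fingers closed on nothing, so I'll look.

```bash
python3 - <<'E'
from h import *
w=cap('wrist');s=cap('side');t=cap('top')
A=w['img'][130:400,180:380];u,v=map(int,proj(s,[.48,-.2,.07]))
B=s['img'][v-40:v+40,u-50:u+50]
cv2.imwrite('pics/m1.png',np.hstack([cv2.resize(A,(400,540)),cv2.resize(B,(400,540*400//540)).repeat(1,0) if 0 else cv2.copyMakeBorder(cv2.resize(B,(400,320),interpolation=cv2.INTER_CUBIC),0,220,0,0,0)])[:,:,::-1])
print(u,v)
E
```

```text
258 267
```

View pics/m1.png

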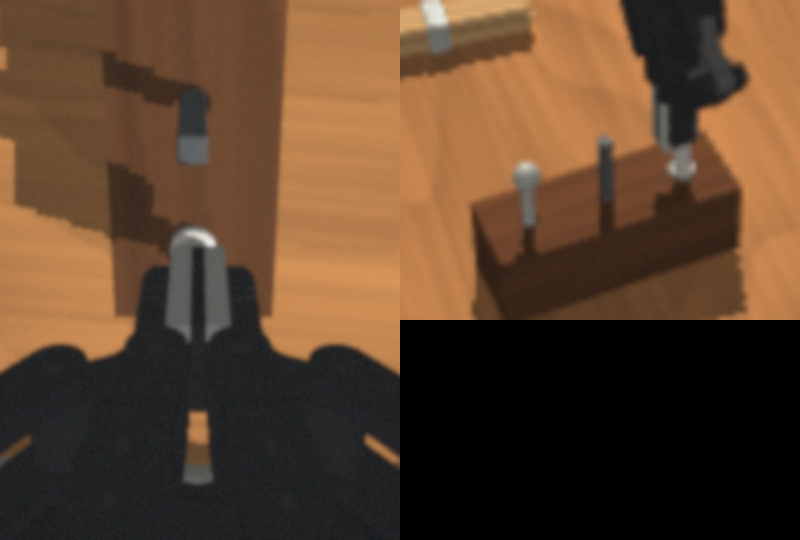

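```bash
python3 - <<'E'
from h import *
w=cap('wrist');sd=cap('side');t=cap('top')
s=sensors.get_state();p=s['position']
for c in (w,sd,t): print(proj(c,p),proj(c,p+[0,0,.019]),proj(c,[.521,-.1995,.048]),proj(c,[.521,-.1995,.065]))
print(ray(w,277.5,252,.05), s['opening'])
u,v=258,267
# side crop origin u-50,v-40, scale 4 -> collar (683-400,168),(knob 155)
print('side collar px',208+283/4,227+168/4, ray(sd,208+283/4,227+170/4,.05))
a=cv2.resize(w['img'][200:290,230:330],(800,720),interpolation=cv2.INTER_CUBIC)[:590]
b=cv2.resize(sd['img'][237:277,248:303],(800,582),interpolation=cv2.INTER_CUBIC)
cv2.imwrite('pics/m2.png',np.hstack([cv2.resize(a,(400,295)),cv2.resize(b,(400,295))])[:,:,::-1])
E
```

```text
[278.15652703 250.95393586] [278.09806563 267.51035056] [276.7204263  251.21862575] [276.53288728 265.6729465 ]
[275.42040322 269.156342  ] [275.44846265 262.87791697] [276.12268482 269.9472996 ] [276.15491109 264.35098624]
[309.8522542 223.1425176] [310.50516043 223.13570603] [310.04543212 222.66057826] [310.63026184 222.64786696]
[ 0.52043077 -0.19906986  0.05      ] 0.0002747819562941583
side collar px 278.75 269.0 [ 0.5262748  -0.20201607  0.05      ]
```

View pics/m2.png

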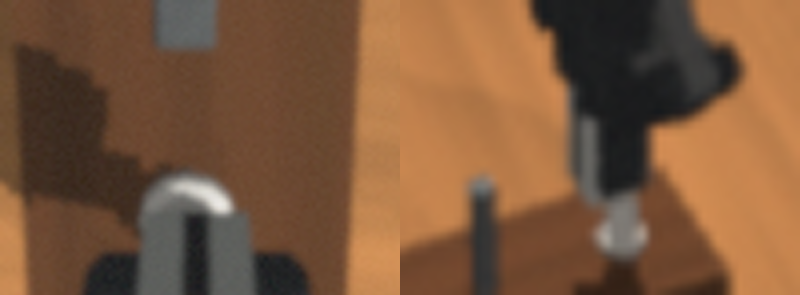

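Both views show the real fingertips about 15 mm above the reported TCP. The whole knob is visible under the shut tips, and the wrist view has the tip edge at (278,253) where z≈0.065 would fall. I'll open, go 12 mm lower and close again.

Call:
carry_out([
  [[-1, 1, 0], 0, 120],
  [[-1, 1, 0], 0, 120],
  [[-1, 1, 0], 0, 120],
  [[-1, 1, 0], 0, 120],
  [[-1, 1, 0], 0, 120],
  [[-1, 1, 6], 0, 120],
  [[-1, 1, 12], 0, 120],
  [[-1, 1, 12], 0, 120],
], force=40)

```text
t: 4.93
position: [0.5194, -0.197, 0.0365]
orientation: [3.14, -0.002, -3.05]
ft_force: [-0.9, -0.6, 0.3]
opening: 0.0454
grasp_force: 0.0
```

Call:
carry_out([
  [[0, 0, 0], 0, 255],
  [[0, 0, 0], 0, 255],
  [[0, 0, 0], 0, 255],
  [[0, 0, 0], 0, 255],
  [[0, 0, 0], 0, 255],
  [[0, 0, 0], 0, 255],
  [[0, 0, 0], 0, 255],
], force=40)

```text
t: 5.52
position: [0.5207, -0.1979, 0.0384]
orientation: [-3.141, 0.0, -3.05]
ft_force: [0.2, -1.3, -0.4]
opening: 0.0064
grasp_force: 39.0
```

Call:
carry_out([
  [[0, 0, -20], 0, 255],
  [[0, 0, -50], 0, 255],
  [[0, 0, -90], 0, 255],
  [[0, 0, -120], 0, 255],
  [[0, 0, -120], 0, 255],
  [[0, 0, -120], 0, 255],
  [[0, 0, -120], 0, 255],
])

```text
t: 6.1
position: [0.52, -0.1972, 0.1575]
orientation: [3.141, -0.001, -3.05]
ft_force: [-0.4, -0.9, -0.8]
opening: 0.0064
grasp_force: 39.4
```

```bash
python3 - <<'E'
from h import *
w=cap('wrist');sd=cap('side')
s=sensors.get_state();p=s['position'];print(s['t'],p,s['opening'],s['grasp_force'],s['orientation'])
for c in (w,sd): print(proj(c,p),proj(c,p-[0,0,.03]),proj(c,p-[0,0,.04]))
u,v=proj(sd,p).astype(int);print(u,v)
a=cv2.resize(w['img'][170:290,230:330],(500,600),interpolation=cv2.INTER_CUBIC)
b=cv2.resize(sd['img'][v-36:v+36,u-18:u+18],(300,600),interpolation=cv2.INTER_CUBIC)
cv2.imwrite('pics/m3.png',np.hstack([a,b])[:,:,::-1])
E
```

```text
6.2 [ 0.51936894 -0.19687005  0.1562852 ] 0.006357732280351152 39.433547258377075 [ 3.13938353e+00 -2.66918317e-03 -3.05033920e+00]
[278.81889125 249.07978096] [278.77027305 229.05089809] [278.7568364  223.51550272]
[275.18174518 231.63040206] [275.14038986 242.5841885 ] [275.12694633 246.14497567]
275 231
```

View pics/m3.png

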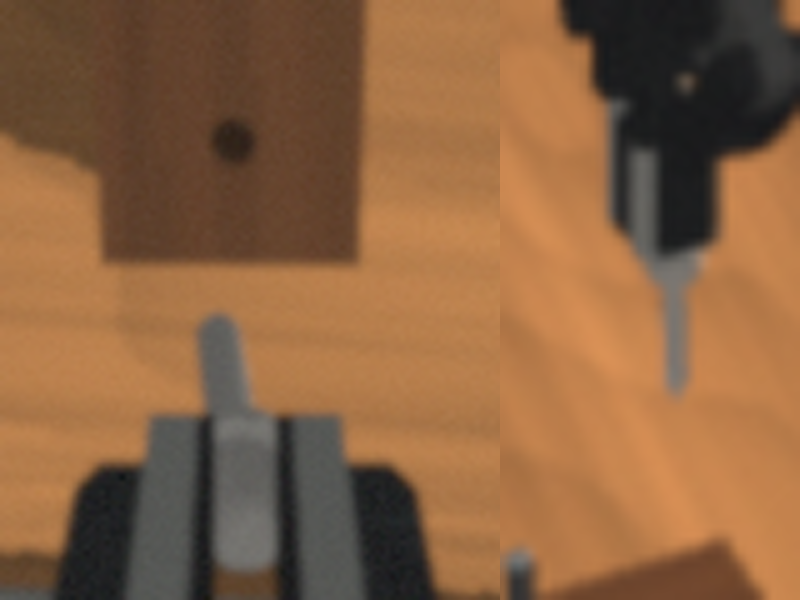

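The pin is held, with its tip seen at (273.6,233.6) in the wrist view and a slight lean towards -y. I'm moving over the clasp next.

```bash
python3 - <<'E'
import pickle
from h import *
ims=pickle.load(open('ims.pkl','rb'));T=ims['top']
c=ray(T,159.8,227.5,.058);h=ray(T,159.6,255.2,.058);print(c,h,np.linalg.norm(c-h),np.arctan2(*(c-h)[[1,0]]))
hsv=cv2.cvtColor(T['img'],cv2.COLOR_RGB2HSV)
m=((hsv[...,1]<60)&(hsv[...,2]>60)).astype(np.uint8);k=np.zeros_like(m);k[210:270,135:190]=1;m*=k
cs,_=cv2.findContours(m,0,2);b=cv2.minAreaRect(max(cs,key=cv2.contourArea));print(b,ray(T,*b[0],.018))
print(tool([c[0]-.004,c[1],.157],np.pi+.09))
E
```

```text
[0.50109566 0.22556031 0.058     ] [0.42329099 0.2242887  0.058     ] 0.07781505775016394 0.016342113682159543
((160.9213104248047, 240.965576171875), (32.008243560791016, 31.950986862182617), 23.629377365112305) [0.46155702 0.23121072 0.018     ]
(array([-1.630e+01,  4.227e+02,  2.000e-01]), 0.07)
```

Call:
carry_out([
  [[-16, 423, 0], 0, 255],
  [[-16, 423, 0], 0, 255],
  [[-16, 423, 0], 0, 255],
  [[-16, 423, 0], 0, 255],
  [[-16, 423, 0], 0, 255],
  [[-16, 423, 0], 0, 255],
  [[-16, 423, 0], 0, 255],
  [[-16, 423, 0], 0, 255],
  [[-16, 423, 0], 0, 255],
  [[-16, 423, 0], 0, 255],
  [[-16, 423, 0], 0, 255],
  [[-16, 423, 30], 0, 255],
  [[-16, 423, 50], 0, 255],
  [[-16, 423, 50], 0, 255],
  [[-16, 423, 50], 0, 255],
  [[-16, 423, 50], 0, 255],
])

```text
t: 7.53
position: [0.4982, 0.2247, 0.1084]
orientation: [-3.142, -0.0, -3.051]
ft_force: [-0.0, 1.2, -0.1]
opening: 0.0061
grasp_force: 39.5
```

```bash
python3 - <<'E'
from h import *
w=cap('wrist');sd=cap('side');np.save('w4.npy',{'w':w,'s':sd},allow_pickle=True)
s=sensors.get_state();p=s['position'];print(s['t'],p,s['opening'],s['grasp_force'])
print(proj(w,p),proj(w,p-[0,0,.025]),proj(w,[.501,.2255,.058]))
u,v=proj(sd,[.49,.226,.07]).astype(int);print(u,v,proj(sd,[.501,.2255,.058]))
a=cv2.resize(w['img'][140:260,230:330],(500,600),interpolation=cv2.INTER_CUBIC)
b=cv2.resize(sd['img'][v-40:v+40,u-20:u+20],(300,600),interpolation=cv2.INTER_CUBIC)
cv2.imwrite('pics/m4.png',np.hstack([a,b])[:,:,::-1])
E
```

```text
7.6333 [0.49903166 0.2248508  0.10953552] 0.006337219920088988 39.456830620765686
[278.33250901 253.13477098] [278.3776084  235.44287523] [279.03531997 223.10982519]
217 168 [221.51672237 171.70032991]
```

View pics/m4.png

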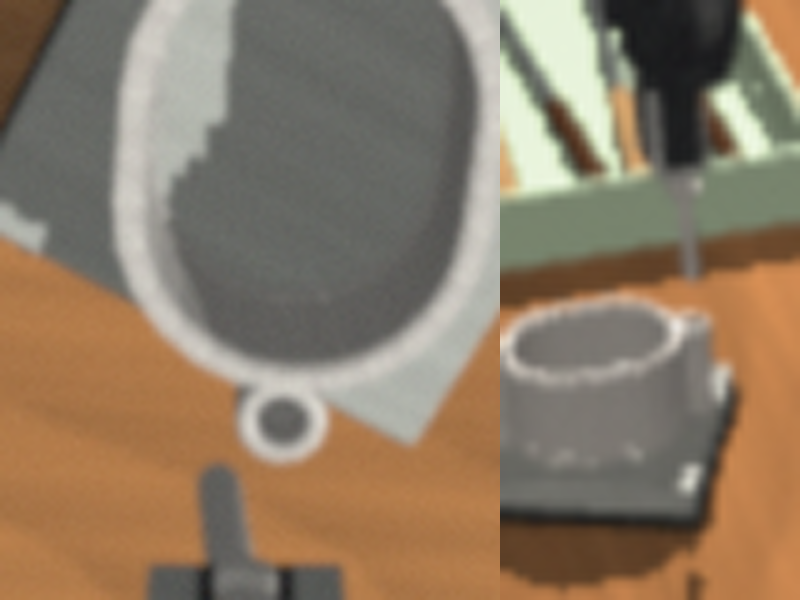

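The clasp hole is at (286.8,223.6) in the wrist view. The pin tip is at (273.6,235) there and at (222.6,164.7) in the side view.

```bash
cat >> h.py <<'E'
def tri(c1,p1,c2,p2):
    P=[np.array(c['intrinsics'])@np.linalg.inv(np.array(c['extrinsics']))[:3] for c in (c1,c2)]
    X=cv2.triangulatePoints(P[0],P[1],np.array(p1,float),np.array(p2,float)).ravel();return X[:3]/X[3]
E
python3 - <<'E'
from h import *
d=np.load('w4.npy',allow_pickle=True).item();w,sd=d['w'],d['s']
g=cv2.cvtColor(w['img'],cv2.COLOR_RGB2GRAY)
m=(g>150).astype(np.uint8)
cs,h=cv2.findContours(m,cv2.RETR_CCOMP,2)
for c in cs:
    M=cv2.moments(c)
    if 20<M['m00']<400:
        x,y=M['m10']/M['m00'],M['m01']/M['m00']
        if 270<x<300 and 205<y<240: print('contour',x,y,M['m00'])
# cuff outline (upper rim) -> axis
mm=(g>150).astype(np.uint8)
mouth=ray(w,286.8,223.6,.058)
tip=tri(w,(273.6,235),sd,(222.6,164.7));print('mouth',mouth,'tip',tip,proj(w,tip),proj(sd,tip),'side mouth',proj(sd,mouth))
p=sensors.get_state()['position'];print('tip-tcp',tip-p)
print(ray(w,273.6,235,.084),ray(w,273.6,235,.080))
# rim: inner ellipse of the dark interior
E
```

```text
contour 286.21722846441946 223.84082397003743 89.0
mouth [0.50086726 0.23139102 0.058     ] tip [0.50368895 0.22194601 0.08214941] [273.5418786 239.8067511] [222.15554509 164.99333676] side mouth [220.99310702 170.69734654]
tip-tcp [ 0.00465729 -0.0029048  -0.02738611]
[0.49924352 0.22163616 0.084     ] [0.50108187 0.22172933 0.08      ]
```

Call:
carry_out([
  [[-1, 9.5, 0], 0, 255],
  [[-1, 9.5, 10], 0, 255],
  [[-1, 9.5, 16], 0, 255],
  [[-1, 9.5, 16], 0, 255],
  [[-1, 9.5, 16], 0, 255],
  [[-1, 9.5, 16], 0, 255],
])

```text
t: 8.13
position: [0.4979, 0.2345, 0.0919]
orientation: [-3.141, -0.001, -3.05]
ft_force: [-0.6, -0.3, -0.6]
opening: 0.0061
grasp_force: 39.5
```

```bash
python3 - <<'E'
from h import *
w=cap('wrist','w5.png');s=sensors.get_state();p=s['position'];print(s['t'],p,np.linalg.norm(s['qd']),s['ft_force'])
g=cv2.cvtColor(w['img'],cv2.COLOR_RGB2GRAY)
u,v=proj(w,[.501,.2313,.058]).astype(int);print(u,v)
np.set_printoptions(linewidth=200)
print('cols',list(range(u-16,u+18,1)))
for r in range(v-20,v+26): print(r,' '.join('%3d'%x for x in g[r,u-16:u+18]))
E
```

```text
8.1833 [0.49807144 0.23454498 0.09220626] 0.00473392297129627 [ 0.01802356 -1.03314445 -0.03473307]
273 231
cols [257, 258, 259, 260, 261, 262, 263, 264, 265, 266, 267, 268, 269, 270, 271, 272, 273, 274, 275, 276, 277, 278, 279, 280, 281, 282, 283, 284, 285, 286, 287, 288, 289, 290]
211 104  96  93  93  93  96  95  92  95  94  94  94  97  97  95  98  95  95  94  95  96  97  95  96  94  94  94  92  96  93  93  94  94  91
212 113 100  95  95  92  96  97  94  94  94  95  94  96  96  97  94  96  97  98  95  95  95  96  93  95  95  94  97  96  94  96  94  95  93
213 125 107  98  95  95  94  95  92  93  93  92  95  95  94  97  95  91  96  97  95  96  96  95  93  94  92  95  96  96  95  97  95  92  94
214 146 129 113 103  98  96  93  94  94  95  96  93  94  96  94  97  96  96  95  94  96  94  95  94  93  93  93  95  95  95  96  94  91  96
215 171 150 135 122 111 102  99  94  93  94  92  96  95  96  96  95  96  94  94  97  95  94  97  93  93  93  96  96  95  93  94  93  95  95
216 186 172 161 147 133 119 107 101  98  94  94  92  95  97  95  95  94  94  96  96  97  96  96  96  95  93  92  95 
[... 4923 characters left out ...]

252 133 128 127 120 119 116 117 116 116 115 116 115 111 104  89  84  91  93  99 100 100 102 100 102 106 109 114 115 108 104 103 105 110 111
253 134 130 121 109 100 100 100 100  99  98  98  95  85  73  64  72  90 103 105 105 106 105 105 103 106 110 123 116  92  72  71  81  91  97
254 133 129 117 101  91  90  90  89  89  87  88  84  67  48  43  66  95 111 112 112 114 112 111 112 114 130 147 138  98  58  51  64  81  86
255 134 130 116  97  90  89  85  88  87  85  88  78  64  46  43  68 100 115 118 116 117 116 114 116 120 147 179 168 119  65  45  61  78  85
256 135 130 113  98  89  86  88  87  86  87  87  79  63  41  40  72 101 113 115 116 114 111 111 113 123 154 193 190 136  71  44  62  79  85
```

In the pixel values, the hole centre is at about (272.9,232) and the pin tip at about (272.7,233.5), nearly 6 mm above it. That leaves about 1.5 mm to go in +x. I'll shift and go in 10 mm.

Call:
carry_out([
  [[-1.5, 0, 0], 0, 255],
  [[-1.5, 0, 3], 0, 255],
  [[-1.5, 0, 6], 0, 255],
  [[-1.5, 0, 8], 0, 255],
  [[-1.5, 0, 10], 0, 255],
  [[-1.5, 0, 10], 0, 255],
])

```text
t: 8.68
position: [0.499, 0.2346, 0.0815]
orientation: [-3.141, -0.001, -3.05]
ft_force: [-0.4, -0.6, -1.3]
opening: 0.0065
grasp_force: 39.5
```

Call:
carry_out([
  [[0, 0, 4], 0, 255],
  [[0, 0, 8], 0, 255],
  [[0, 0, 12], 0, 255],
  [[0, 0, 12], 0, 255],
])

```text
t: 9.02
position: [0.4989, 0.2344, 0.0691]
orientation: [-3.141, -0.002, -3.05]
ft_force: [0.2, -0.8, -1.1]
opening: 0.0064
grasp_force: 39.5
```

```bash
python3 - <<'E'
from h import *
w=cap('wrist','w6.png');s=sensors.get_state();p=s['position'];print(s['t'],p,s['ft_force'],s['torque'])
g=cv2.cvtColor(w['img'],cv2.COLOR_RGB2GRAY)
u,v=proj(w,[.5018,.2313,.058]).astype(int);print(u,v)
print('cols',u-16)
for r in range(v-12,v+26,1): print(r,' '.join('%3d'%x for x in g[r,u-16:u+18]))
E
```

```text
9.0667 [0.49898177 0.23455513 0.06944661] [-0.0758472  -1.38641575 -1.22796607] [-0.11173759 -0.07343006  0.002963  ]
272 246
cols 256
234 129 128 127 133 155 181 194 197 197 195 195 192 192 191 189 185 178 178 180 181 183 180 178 175 177 179 182 186 188 191 193 198 202 202
235 132 130 128 130 146 168 183 189 190 193 195 196 199 201 202 197 196 191 192 194 194 192 194 192 191 192 193 197 200 201 201 202 204 201
236 133 133 132 132 139 151 161 165 170 174 185 187 196 201 202 203 201 204 204 204 203 203 203 200 196 196 198 199 200 200 198 199 198 199
237 135 133 132 132 134 136 134 132 131 141 155 166 180 196 203 203 206 209 211 212 210 207 204 201 197 194 193 191 191 189 187 184 186 188
238 132 131 133 133 131 130 121 109 107 115 128 137 157 185 199 202 201 205 212 212 209 206 207 205 197 188 182 179 173 168 165 162 166 172
239 128 131 131 131 132 129 118 108 103 111 116 123 143 172 183 180 177 177 182 190 193 198 205 207 202 186 173 162 154 145 143 143 145 151
240 130 129 128 129 128 124 114 107 111 114 117 117 129 146 149 143 135 135 140 153 164 180 199 209 212 203 183 159 145 138 1
[... 3654 characters left out ...]

267  34  54  72  84  87  86  89  89  86  87  87  84  73  51  33  40  60  86  93  99  98  98  98  96  95  97  98  95  84  59  35  35  47  66
268  39  55  74  86  88  85  89  88  88  88  87  85  72  50  35  36  58  84  94  97  98  99  99  99 101  99  99  97  84  62  37  31  48  66
269  31  57  77  86  88  86  88  88  88  86  85  80  68  51  34  36  60  86  99 100 100  99  99 102 101 100  98  97  86  63  38  32  41  66
270  41  57  78  84  88  86  85  87  87  87  87  80  66  45  31  35  60  86 100 103 104 102 103 104 103 106 104  98  86  63  36  32  42  62
271  43  64  80  85  88  86  87  86  87  86  86  79  66  47  34  36  58  87 101 103 106 105 107 109 108 109 106 103  90  63  36  31  41  58
```

The pin is about 17 mm inside the clasp, with little side force and the cuff in place. I'll go on down.

Call:
carry_out([
  [[0, 0, 4], 0, 255],
  [[0, 0, 8], 0, 255],
  [[0, 0, 12], 0, 255],
  [[0, 0, 14], 0, 255],
  [[0, 0, 14], 0, 255],
])

```text
t: 9.48
position: [0.4991, 0.2347, 0.0555]
orientation: [-3.142, -0.001, -3.05]
ft_force: [-0.0, -0.8, 0.1]
opening: 0.0063
grasp_force: 39.5
```

Call:
carry_out([
  [[0, 0, 2], 0, 255],
  [[0, 0, 4], 0, 255],
  [[0, 0, 4], 0, 255],
  [[0, 0, 4], 0, 255],
])

```text
t: 9.82
position: [0.4997, 0.2348, 0.0522]
orientation: [3.141, 0.0, -3.05]
ft_force: [0.2, -1.2, -0.2]
opening: 0.0064
grasp_force: 39.6
```

Call:
carry_out([
  [[0, 0, 1], 0, 255],
  [[0, 0, 2], 0, 255],
  [[0, 0, 2], 0, 255],
  [[0, 0, 2], 0, 255],
])

```text
t: 10.15
position: [0.5003, 0.2349, 0.051]
orientation: [3.141, 0.002, -3.05]
ft_force: [0.1, -2.0, 4.4]
opening: 0.0066
grasp_force: 40.2
```

Call:
carry_out([
  [[0, 0, 1], 0, 255],
  [[0, 0, 2], 0, 255],
  [[0, 0, 2], 0, 255],
  [[0, 0, 2], 0, 255],
])

```text
t: 10.48
position: [0.5003, 0.2348, 0.0489]
orientation: [3.142, 0.002, -3.05]
ft_force: [0.8, -2.0, 4.7]
opening: 0.0066
grasp_force: 40.1
```

Call:
carry_out([
  [[0, 0, 1], 0, 255],
  [[0, 0, 1.5], 0, 255],
  [[0, 0, 1.5], 0, 255],
  [[0, 0, 1.5], 0, 255],
])

```text
t: 10.82
position: [0.5007, 0.2349, 0.0479]
orientation: [3.141, 0.002, -3.05]
ft_force: [-0.0, -2.3, 8.7]
opening: 0.0063
grasp_force: 40.7
```

Call:
carry_out([
  [[0, 0, 1], 0, 255],
  [[0, 0, 2], 0, 255],
  [[0, 0, 2], 0, 255],
  [[0, 0, 2], 0, 255],
])

```text
t: 11.15
position: [0.5019, 0.2354, 0.0475]
orientation: [3.141, 0.005, -3.05]
ft_force: [-1.7, -0.6, 18.1]
opening: 0.0065
grasp_force: 41.7
```

The force rose to 18 N with no further travel, and the collar height works out at about 0.057, so the pin is seated. I'll relax, release, lift clear and look at the cuff.

Call:
carry_out([
  [[0, 0, -1.5], 0, 255],
  [[0, 0, -1.5], 0, 100],
  [[0, 0, -1.5], 0, 0],
  [[0, 0, -1.5], 0, 0],
  [[0, 0, -1.5], 0, 0],
  [[0, 0, -20], 0, 0],
  [[0, 0, -50], 0, 0],
  [[30, 0, -80], 0, 0],
  [[60, 0, -100], 0, 0],
  [[60, 0, -100], 0, 0],
  [[60, 0, -100], 0, 0],
  [[60, 0, -100], 0, 0],
])

```text
t: 12.15
position: [0.4399, 0.2293, 0.1444]
orientation: [3.142, 0.0, -3.05]
ft_force: [0.3, 0.4, 0.4]
opening: 0.0852
grasp_force: 0.0
```

```bash
python3 - <<'E'
from h import *
w=cap('wrist','w7.png');sd=cap('side','s7.png');np.save('w7.npy',{'w':w,'s':sd},allow_pickle=True)
s=sensors.get_state();p=s['position'];print(s['t'],p,s['orientation'],s['opening'],s['ft_force'])
u,v=proj(sd,[.49,.23,.06]).astype(int)
print(proj(w,[.5015,.2313,.058]),proj(w,[.4615,.23,.058]))
a=cv2.resize(w['img'][150:310,200:360],(500,500),interpolation=cv2.INTER_CUBIC)
b=cv2.resize(sd['img'][v-30:v+30,u-18:u+18],(300,500),interpolation=cv2.INTER_CUBIC)
cv2.imwrite('pics/m5.png',np.hstack([a,b])[:,:,::-1])
E
```

```text
12.25 [0.43980171 0.22905811 0.14358129] [-3.14129048e+00 -1.61748770e-03 -3.05060910e+00] 0.08557336718312926 [-0.37056104  0.09557045 -0.67079859]
[274.47977632 266.5553825 ] [276.92288145 227.02434921]
```

View pics/m5.png

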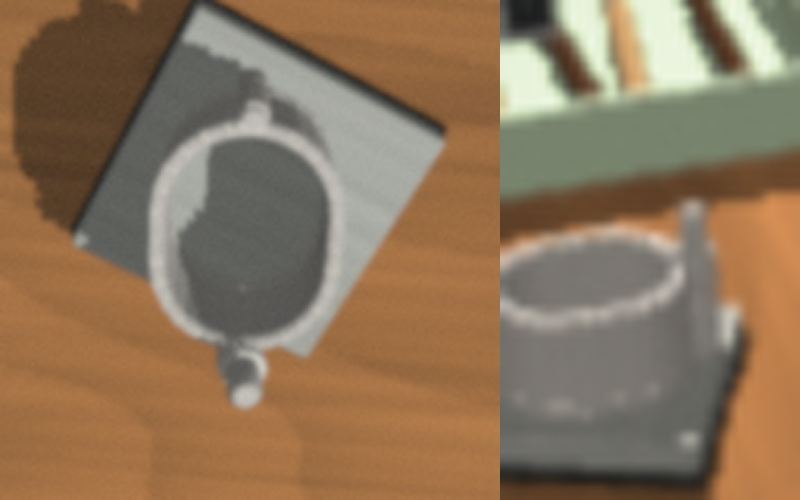

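The pin stands upright in the clasp with its collar on the knuckle, at (243,365) in the crop, and the knob top is at (278.4,277.4) in wrist pixels. The hinge is at (282,186) and the cuff is closed. I'm computing the seat height and the cuff pose.

```bash
python3 - <<'E'
from h import *
d=np.load('w7.npy',allow_pickle=True).item();w,sd=d['w'],d['s']
u,v=proj(sd,[.49,.23,.06]).astype(int)
ks=(u-18+193/8.33, v-30+203/8.33);X=tri(w,(278.4,277),sd,ks);print('knob top',X,proj(w,X)-[278.4,277],proj(sd,X)-ks)
for z in(.075,.08): print(z,ray(w,278.4,277,z))
hi=ray(w,200+257/3.125,150+112/3.125,.058);print('hinge',hi)
mo=np.array([.5018,.2313,.058]);k=ray(w,278.4,277,.075)
for q in(mo,k): a=q-hi;print('len',np.hypot(*a[:2]),'yaw',np.arctan2(a[1],a[0]))
g=cv2.cvtColor(w['img'],cv2.COLOR_RGB2GRAY);roi=np.zeros_like(g);roi[185:262,240:315]=1
m=((g>140)&(roi>0)).astype(np.uint8)
# rim rows: outer left/right bright edges at mid rows
pts=[]
for r in range(212,240):
    c=np.where(g[r,240:318]>148)[0]+240
    pts.append([r,c.min(),c.max()])
pts=np.array(pts)[::4];print(pts.tolist())
for r,l,R in pts: A=ray(w,l-.5,r,.058);B=ray(w,R+.5,r,.058);print(A[:2].round(4),B[:2].round(4),((A+B)/2)[:2].round(4),np.linalg.norm(A-B).round(4))
E
```

```text
knob top [0.50538326 0.23560537 0.07493256] [0.30545194 3.72371735] [-0.39728218  0.36610258]
0.075 [0.50158966 0.2349886  0.075     ]
0.08 [0.4984306  0.23470514 0.08      ]
hinge [0.42335903 0.23110614 0.058     ]
len 0.07844120464798011 yaw 0.002471390532653522
len 0.07832690597271384 yaw 0.04958775168576985
[[212, 249, 317], [216, 248, 317], [220, 248, 317], [224, 248, 317], [228, 248, 317], [232, 248, 317], [236, 248, 315]]
[0.4496 0.204 ] [0.4441 0.264 ] [0.4468 0.234 ] 0.0602
[0.4534 0.2034] [0.4478 0.2645] [0.4506 0.2339] 0.0614
[0.4572 0.2036] [0.4516 0.265 ] [0.4544 0.2343] 0.0617
[0.461  0.2038] [0.4553 0.2655] [0.4582 0.2347] 0.0619
[0.4648 0.204 ] [0.4591 0.266 ] [0.462 0.235] 0.0622
[0.4687 0.2043] [0.463  0.2665] [0.4659 0.2354] 0.0625
[0.4726 0.2045] [0.4671 0.2653] [0.4698 0.2349] 0.061
```

The knob top triangulates to z=0.075, which is home. The cuff centre is at about (0.4605,0.2326) and its yaw about 0.04.

```bash
python3 - <<'E'
from h import *
d=np.load('w7.npy',allow_pickle=True).item();w=d['w']
print(ray(w,278.9,228,.058),ray(w,277.8,266.8,.06))
print(tool([.4605,.2328,.060],np.pi+.04))
E
```

```text
[0.46227764 0.23183442 0.058     ] [0.50029959 0.23430057 0.06      ]
(array([-21.1,   1.9,  83.5]), 2.92)
```

Call:
carry_out([
  [[-21, 1.5, 0], 2.9, 0],
  [[-21, 1.5, 30], 2.9, 0],
  [[-21, 1.5, 60], 2.9, 0],
  [[-21, 1.5, 85], 2.9, 0],
  [[-21, 1.5, 100], 2.9, 0],
  [[-21, 1.5, 115], 2.9, 0],
  [[-21, 1.5, 122], 2.9, 0],
  [[-21, 1.5, 128], 2.9, 0],
  [[-21, 1.5, 128], 2.9, 0],
  [[-21, 1.5, 128], 2.9, 0],
])

```text
t: 13.08
position: [0.4608, 0.2327, 0.0166]
orientation: [-3.142, -0.0, -3.101]
ft_force: [0.7, -0.3, -0.5]
opening: 0.0856
grasp_force: 0.0
```

Call:
carry_out([
  [[0, 0, 0], 0, 140],
  [[0, 0, 0], 0, 140],
  [[0, 0, 0], 0, 140],
  [[0, 0, 0], 0, 140],
  [[0, 0, 0], 0, 140],
  [[0, 0, 0], 0, 140],
  [[0, 0, 0], 0, 140],
  [[0, 0, 0], 0, 140],
], force=60)

```text
t: 13.75
position: [0.4616, 0.233, 0.0182]
orientation: [3.141, 0.002, -3.101]
ft_force: [-2.0, -1.5, 6.2]
opening: 0.0521
grasp_force: 63.5
```

Call:
carry_out([
  [[0, 0, -10], 0, 140],
  [[0, 0, -30], 0, 140],
  [[0, 0, -60], 0, 140],
  [[0, 0, -100], 0, 140],
  [[0, 0, -140], 0, 140],
  [[0, 0, -147], 0, 140],
  [[0, 0, -147], 0, 140],
  [[0, 0, -147], 0, 140],
])

```text
t: 14.42
position: [0.4603, 0.2326, 0.1638]
orientation: [3.141, 0.001, -3.101]
ft_force: [0.2, 0.0, -3.2]
opening: 0.0519
grasp_force: 63.6
```

```bash
python3 - <<'E'
from h import *
import pickle
w=cap('wrist','w8.png');sd=cap('side','s8.png')
s=sensors.get_state();p=s['position'];print(s['t'],p,s['orientation'],s['opening'],s['grasp_force'],s['ft_force'])
S=pickle.load(open('ims.pkl','rb'))['side']
for z in (.18,.184,.19,.2,.21): print(z,proj(S,[.738,-.0936,z]).round(1),proj(S,[.738,-.0936,z+.031]).round(1),proj(S,[.738,-.0936,z-.031]).round(1))
g=S['img'][150:205,335:380].astype(int)
hsv=cv2.cvtColor(S['img'],cv2.COLOR_RGB2HSV)
for r in range(158,198,2): print(r,' '.join('%3d'%x for x in S['img'][r,340:366,0]))
# block seen free of cuff?  bright cuff in wrist: pin knob expected at
print('tool to goal',tool([.5938,-.122,.1635],np.pi+.194))
E
```

```text
14.5167 [0.45890466 0.2322586  0.16171905] [-3.1408694  -0.00368287 -3.10098466] 0.05191183663402159 63.58910346287303 [ 2.26225606e-03 -2.14102382e-01 -2.72804194e+00]
0.18 [348.4 178.3] [349.8 167. ] [347.1 189.2]
0.184 [348.6 176.9] [349.9 165.5] [347.3 187.8]
0.19 [348.9 174.7] [350.2 163.3] [347.6 185.7]
0.2 [349.3 171.1] [350.7 159.5] [348.  182.2]
0.21 [349.7 167.4] [351.1 155.7] [348.4 178.7]
158 163 160 159 160 167 174 177 177 177 176 176 174 168 149  97  39  32  37  39  41  46  56  68  99 129 155
160 168 166 163 160 159 162 167 173 176 177 177 177 177 168 136  80  38  40  86 151 201 212 220 230 231 230
162 170 169 168 166 164 161 159 162 171 179 183 183 182 181 177 166 136 101 124 158 189 218 229 232 232 232
164 177 173 171 170 168 169 174 177 190 211 233 241 242 241 233 216 183 156 119 112 119 136 163 192 219 229
166 179 177 176 169 150 136 131 129 130 132 141 164 203 232 239 238 231 214 180 148 100  66  76 104 136 166
168 177 177 174 157 130 127 127 122 117 113 103 112 128 148 183 214 218 218 207 184 159 126  80  45  63  98
170 181 176 165 137 129 130 119  88  59  63  74 
[... 817 characters left out ...]
86 176 177 175 176 174 171 165 152 137 129 128 128 126 125 125 128 128 128 129 133 148 160 164 167 169 171
188 181 177 176 178 178 176 171 168 162 154 144 134 130 129 130 135 145 149 163 169 173 173 171 169 168 167
190 187 182 176 175 176 179 178 175 169 166 167 171 172 170 168 172 177 181 182 182 179 176 173 171 173 171
192 191 189 185 180 175 174 179 182 179 172 166 166 170 174 173 170 171 177 185 186 183 180 178 173 172 171
194 185 189 190 186 181 176 173 176 181 182 178 170 166 169 172 173 170 169 174 181 185 183 182 180 175 173
196 174 180 186 190 188 184 177 175 176 180 183 180 173 167 167 170 172 171 168 169 177 182 184 182 180 177
tool to goal (array([-120.4, -359.4,   -2. ]), -8.79)
```

The cuff is lifted (−2.7 N, steady opening). The lens ring spans v 164.5–188 in the side view, which confirms z≈0.184. I'm moving to the camera.

Call:
carry_out([
  [[-6, -18, -2], -1, 140],
  [[-16, -48, -2], -2, 140],
  [[-27, -80, -2], -3, 140],
  [[-38, -112, -2], -4, 140],
  [[-49, -144, -2], -5, 140],
  [[-60, -176, -2], -6, 140],
  [[-71, -208, -2], -7, 140],
  [[-82, -240, -2], -8, 140],
  [[-93, -272, -2], -8.8, 140],
  [[-102, -300, -2], -8.8, 140],
  [[-110, -325, -2], -8.8, 140],
  [[-116, -345, -2], -8.8, 140],
  [[-120, -359, -2], -8.8, 140],
  [[-120, -359, -2], -8.8, 140],
  [[-120, -359, -2], -8.8, 140],
  [[-120, -359, -2], -8.8, 140],
  [[-120, -359, -2], -8.8, 140],
])

```text
t: 15.93
position: [0.5944, -0.1197, 0.1651]
orientation: [3.141, -0.001, -2.946]
ft_force: [-0.4, 0.0, -2.2]
opening: 0.0523
grasp_force: 63.6
```

```bash
python3 - <<'E'
from h import *
w=cap('wrist','w9.png');sd=cap('side','s9.png');t=cap('top','t9.png')
s=sensors.get_state();p=s['position'];print(s['t'],p,s['orientation'],s['opening'],s['grasp_force'],s['ft_force'],np.abs(s['qd']).max())
R=np.array([[np.cos(.194),-np.sin(.194)],[np.sin(.194),np.cos(.194)]])
o=np.array([*p[:2],p[2]-.0002]); f=o+[*(R@[.047,0]),.02]; print('face',f,'in lens',R.T@(f-[.738,-.0936,.184])[:2],f[2]-.184)
k=o+[*(R@[.040,0]),.057];h=o+[*(R@[-.037,0]),.04];b=o+[*(R@[.047,0]),.0]
for c,n in((w,'w'),(sd,'s')): print(n,'knob',proj(c,k).round(1),'hinge',proj(c,h).round(1),'clasp foot',proj(c,b).round(1))
g=cv2.cvtColor(w['img'],cv2.COLOR_RGB2GRAY);u,v=proj(w,k).astype(int)
for r in range(v-22,v+16,2): print(r,u-20,' '.join('%3d'%x for x in g[r,u-20:u+20]))
g=cv2.cvtColor(sd['img'],cv2.COLOR_RGB2GRAY);u,v=proj(sd,k).astype(int);print('side')
for r in range(v-8,v+30,2): print(r,u-14,' '.join('%3d'%x for x in g[r,u-14:u+14]))
E
```

```text
16.0833 [ 0.5949372  -0.12015058  0.16576999] [ 3.14146629e+00  5.31831257e-05 -2.94604372e+00] 0.05176676645688445 63.64113662391901 [-0.11563196  0.1551802  -2.21710878] 0.0041900508983962114
face [ 0.64105552 -0.11108967  0.18556999] in lens [-0.09849765  0.0015279 ] 0.0015699894731220077
w knob [276.8 387.3] hinge [276.8 218.9] clasp foot [277.2 316.9]
s knob [311.9 174.6] hinge [281.9 190.7] clasp foot [313.2 194.9]
365 256 202 194 170 138 122 119 120 119 109  83  64  77 105 124 121 103  92  92  89  93  93  94  95  90  91  91  93  93  95  96 101 109 123 143 170 197 211 214 215 215
367 256 125 130 116 100 100 102 105 109 101  76  52  65  97 125 131 108  94  93  93  91  95  93  92  92  93  93  93  94  97 101 104 113 122 138 164 190 204 206 201 193
369 256  38  39  41  42  43  46  52  56  60  49  42  44  52  62  75  80  85  88  89  91  93  94  95  94  93  90  93  93  95  98  95  97 103 108 118 126 129 121 107  92
371 256  35  27  27  31  33  31  29  31  32  31  30  34  31  34  36  42  54  57  58  67  70  71  77  76  73  70  67  63  59  56  51  45  48  39  39  35  36  36  33  32
373
[... 4101 characters left out ...]
  87  97  89  49  28  28  29  30  31  53  87 103 109 117 115 117 129 129 130 131 135 139 143 145 146
194 297 135 117 108  96  99  88  42  29  30  29  30  31  54  88 104 110 117 116 119 129 129 129 129 130 131 137 141 144
196 297 118 114 105  89  98  87  41  28  30  33  36  51  77 100 105 110 119 123 129 131 130 129 129 129 127 130 136 140
198 297 117 113 110 101 101  98  85  79  88  96 102 108 110 107 108 120 134 135 133 131 132 129 128 128 128 128 128 132
200 297 119 116 116 116 114 112 113 113 114 115 113 112 109 107 110 124 136 136 136 134 132 131 130 129 128 128 128 127
202 297 119 117 117 118 117 115 115 115 114 115 113 112 110 114 129 143 144 140 136 135 134 132 131 130 130 128 128 126
```

```bash
python3 - <<'E'
from h import *
im=cv2.imread('pics/s9.png');hsv=cv2.cvtColor(im,cv2.COLOR_BGR2HSV)
sd=cap('side');p=sensors.get_state()['position']
R=np.array([[np.cos(.194),-np.sin(.194)],[np.sin(.194),np.cos(.194)]])
def P(x,y,z): return proj(sd,[*(p[:2]+R@[x,y]),p[2]+z]).round(1).tolist()
print('near-bottom mid',P(0,-.027,0),'top',P(0,-.027,.04),'far top',P(0,.027,.04),'clasp top',P(.047,0,.04),'clasp bot',P(.047,0,0),'hinge top',P(-.04,0,.04),'bot',P(-.04,0,0),'knob',P(.04,0,.057))
for r in range(164,226,2): print(r,''.join('#' if (h[1]<60 and h[2]>60) else ('.' if h[2]<60 else ' ') for h in hsv[r,265:365]))
E
```

```text
near-bottom mid [302.4, 207.0] top [303.2, 192.0] far top [289.9, 180.1] clasp top [314.2, 180.1] clasp bot [313.2, 194.8] hinge top [280.7, 191.1] bot [280.6, 206.1] knob [312.0, 174.5]
164                   ......................................                            ######   #######
166                    ......................  .............                         ###################
168                     ........   ....        .............                       ###################.#
170    ####             ........#   ...     ...............                        #######.############.
172    #####             ##.......  .......................                       #####################.
174     #######          #........   ......   ............                        ######################
176     ########         #........     ...    ............                         #####################
178      #####..         #.......    ##...    ...........                          #####################
180       ..........     #..###########..................                
[... 1641 characters left out ...]
                                                      ################
214                                                                                #####################
216                                                                           ##########################
218                                                                      ###############################
220                                                                 ####################################
222                                                                 ####################################
224                                                                 ####################################
```

The cuff's outline in the side view matches the predicted place: bottom at v≈206 against 207, and clasp at u≈317. I'm handing in.

```bash
python3 -c "
from h import *
print(manip.sign_off())"
```

```text
the job is handed in; nothing more can be done
None
```

I pushed the pin home in the clasp and handed the job in with the cuff held still in front of the lens, the clasp face about 98 mm away and an estimated 2 mm off centre; the pin was last seen home before the lift, and the hand-in returned no verdict.

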